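# Load the sensor housings into their nests

## Robot

A 6-joint arm with a two-finger parallel gripper is mounted at the origin on the work surface. World frame = base frame: x ahead of the robot, y to its left, z up, the work surface at z = 0. Lengths are in m, angles in rad, forces in N, time in s.
With the tool pointing down it reaches from about 0.425 to 0.95 m from the base axis. Payload 3.5 kg.
Tool frame: the origin (TCP) lies at the very end of the fingers, on their centre line; the grasp point (between the pads) lies 19 mm behind it (tcp_to_grasp is the distance from the TCP to the grasp point, in m); z points along the fingers, y is the direction in which the jaws open and shut (so a half turn about z gives the same grasp; the last joint's range is limited). The gripper opens to 85 mm and grips with 20 to 120 N. Pads are 22 mm wide; open, the fingers measure 114 mm over their backs; the gripper's body (76 mm by 85 mm) begins 54 mm behind the grasp point. The pads swing forward as they close: fully open they stand 13 mm farther back than shut.
Start: joints at [-1.484, 0.286, 1.577, -0, 1.279, -0.15], TCP at [0.158, -0.656, 0.231] pointing down, gripper open.
Joint ranges: [-2.77, 2.77], [-0.9, 2.22], [0.21, 2.48], [-1.53, 4.67], [0.24, 2.81], [-2.84, 2.84]. Speed limits (rad/s): [2.79, 2.79, 3.14, 3.14, 3.14, 3.14].

## Interface

Orientations are given as a unit quaternion [x, y, z, w].
In Python, from plant import * gives the robot as it stands. The module is installed in compiled form; this text tells all that it offers.
- The arm moves only by the tool arm_command, never from a script. Its argument "steps" is a list of rows, each a list of 3 entries, a list of its own where there are three numbers: the turn, a rotation vector about the tool's x, y, z in rad, then the shift along the tool's x, y, z in m, then the gripper command: -1 is shut, 1 is fully open, values between are in proportion. A call has 1 to 12 rows; each row is the pose to reach, as a shift and turn from the pose measured when the call began, along the tool's axes at that moment; what a row does not reach only later rows make up. A row lasts 1/8 s, in which the tool goes at most 62.5 mm and 10.7 degrees, less where a joint would pass 70% of its speed; a pose out of reach is approached as far as the arm can. A call with a gripper value outside its range is refused whole. The fingers move at their own pace and stop on an object; "force" is the grip in N (left out, the last holds). Time passes only in rows, so rows that repeat a pose let the fingers close. It gives the time, the measured TCP pose, the force and the opening at its end, in the units of the state.
- get_state(): the state, without advancing time (a new reading comes with each control period).
- read_camera(name): name is "side" or "top" or "wrist"; returns a dict with "frame" (400x640x3 uint8, red, green, blue), "vfov" (degrees; the focal length in pixels is half the picture's height over the tangent of half this angle, whatever the lens; pixels are square), "cx", "cy" (the principal point, pixels), "position" and "rotation" of the camera in the world; the wrist camera has in their place "mount" (4x4, takes a point from camera to tool coordinates, whose origin is the TCP and whose axes are the flange's). Camera axes: x right, y up, looking along -z (the intrinsics and any distortion apply to the point x, -y, -z); pixel columns grow to the right and rows downward; lengths in m; the calibration is good to about 2 mm. A picture is of the moment at which its call begins: read the wrist's pose just before it. There is no depth.
- sign_off(): hands the job in, once; it reports no verdict.
The state is a dict: "time": time; "qpos": joint angles; "dq": joint speeds; "joint_efforts": joint torques, N m; "eef_pos": TCP position; "tcp_rot": TCP orientation; "contact_force": force on the tool from outside, world axes, zero at the start; "wrist_torque": the same for the moment, N m; "opening": opening from 0.0 (shut) to 1.0 (fully open).
Only numpy, scipy, OpenCV 4.12 (cv2) and the standard library are available. Lean on these libraries where they do the work, as an engineer would, in place of code of your own. Each camera call takes 0.05 s, during which the arm holds its last target.

## Task

Get the assembly bench ready for the next run: take the blank cover (the one without a window) out of the long wooden nest and lay it flat in the green tray, and set each of the three windowed sensor housings upright and flat in the wooden nest made for its length. Set them down, do not drop them, and leave the steel angle bracket and the black connector block where they are.

Things in the scene. Friction and masses are not known exactly. Their poses are not given: they have to be found in the camera images.
- housing_short: Shortest sensor housing: closed grey sheet-metal box with a dark square window (30 mm, thin bright frame) in its top. 66 mm long (x) by 48 mm wide (y), 40 mm high; at its +x end an upright flange plate, 3 mm thick and as wide as the box, rises 13 mm above the top. Origin: centre of the underside; z up, x along its length. Loose, 0.08 to 0.3 kg. Starts on the bench mat, upright, among the others
- housing_mid: Middle-length sensor housing: closed grey sheet-metal box with a dark square window (30 mm, thin bright frame) in its top. 92 mm long (x) by 48 mm wide (y), 40 mm high; at its +x end an upright flange plate, 3 mm thick and as wide as the box, rises 13 mm above the top. Origin: centre of the underside; z up, x along its length. Loose, 0.08 to 0.3 kg. Starts on the bench mat, upright, among the others
- housing_long: Longest sensor housing: closed grey sheet-metal box with a dark square window (30 mm, thin bright frame) in its top. 118 mm long (x) by 48 mm wide (y), 40 mm high; at its +x end an upright flange plate, 3 mm thick and as wide as the box, rises 13 mm above the top. Origin: centre of the underside; z up, x along its length. Loose, 0.08 to 0.3 kg. Starts on the bench mat, upright, among the others
- blank: Blank cover: same grey sheet-metal box as the middle housing (92 mm long in x, 48 mm wide in y, 40 mm high, flange 13 mm above the top at its +x end) but with NO window in its plain top. Origin: centre of the underside; z up. Loose, 0.1 to 0.25 kg. Starts standing in the pocket of the longest nest
- nest_short: Shortest wooden nest for the 66 mm housing: fixed block with an open rectangular pocket 84 mm (x) by 64 mm (y); outside 102 by 82 mm. Pocket floor 12 mm above the bench, rim walls 9 mm thick rise 10 mm above that floor (top at 22 mm). Origin: centre of its underside, below the pocket's centre; x along the pocket's length. The housing may face either way along it
- nest_mid: Middle-length wooden nest for the 92 mm housing: fixed block with an open rectangular pocket 110 mm (x) by 64 mm (y); outside 128 by 82 mm. Pocket floor 12 mm above the bench, rim walls 9 mm thick rise 10 mm above that floor (top at 22 mm). Origin: centre of its underside, below the pocket's centre; x along the pocket's length. The housing may face either way along it
- nest_long: Longest wooden nest for the 118 mm housing: fixed block with an open rectangular pocket 136 mm (x) by 64 mm (y); outside 154 by 82 mm. Pocket floor 12 mm above the bench, rim walls 9 mm thick rise 10 mm above that floor (top at 22 mm). Origin: centre of its underside, below the pocket's centre; x along the pocket's length. The housing may face either way along it. At the start the blank cover is in it
- tray: Green plastic tray, fixed: outside 138 mm (x) by 118 mm (y), walls 4 mm thick and 26 mm high, floor 4 mm above the bench. Origin: centre of its underside; x along its longer side. The blank goes in here, flat on the floor, any way round
- bracket: Bare steel angle bracket, 60 by 40 mm, 4 mm thick, upright leg 40 mm high at its +x end. Origin: centre of its underside. Loose bystander, to be left where it is
- connector: Black plastic connector block, 55 by 30 by 24 mm, with four brass squares on top. Origin: centre of its underside. Loose bystander, to be left where it is
There are look-alikes about, which are no part of the job. There is more than one size of the tray; the one meant has the size given above. What is shaped like the housing_short but red is not meant.

How it is judged:
At the end, for the whole second after the job is handed in: Each windowed housing stands in its own-length nest, centred within 11 mm along and 10 mm across, on the floor, turned under 0.3 rad; the blank lies on the tray floor inside its walls (centre within 45 mm in x, 35 mm in y); all tilted under 0.1 rad, released, at rest (x of housing_short in the frame of nest_short between -0.011 and 0.011 m and y of housing_short in the frame of nest_short between -0.01 and 0.01 m and z of housing_short in the frame of nest_short between 0.009 and 0.016 m and angle between the x axis of housing_short and the x axis of nest_short, either way round below 0.3 rad and x of housing_mid in the frame of nest_mid between -0.011 and 0.011 m and y of housing_mid in the frame of nest_mid between -0.01 and 0.01 m and z of housing_mid in the frame of nest_mid between 0.009 and 0.016 m and angle between the x axis of housing_mid and the x axis of nest_mid, either way round below 0.3 rad and x of housing_long in the frame of nest_long between -0.011 and 0.011 m and y of housing_long in the frame of nest_long between -0.01 and 0.01 m and z of housing_long in the frame of nest_long between 0.009 and 0.016 m and angle between the x axis of housing_long and the x axis of nest_long, either way round below 0.3 rad and x of blank in the frame of tray between -0.045 and 0.045 m and y of blank in the frame of tray between -0.035 and 0.035 m and z of blank in the frame of tray between 0.001 and 0.009 m and angle between each of housing_short, housing_mid, housing_long, blank's own z axis and vertical below 0.1 rad and linear speed of each of housing_short, housing_mid, housing_long, blank below 0.02 m/s and contact force between each of housing_short, housing_mid, housing_long, blank and the fingers below 0.1 N); the robot touches nothing.
It fails at once if a housing or the blank is dropped (falls free of the fingers faster than 0.8 m/s, about 33 mm) ((linear speed of housing_short above 0.8 m/s and contact force between housing_short and the fingers below 0.05 N) or (linear speed of housing_mid above 0.8 m/s and contact force between housing_mid and the fingers below 0.05 N) or (linear speed of housing_long above 0.8 m/s and contact force between housing_long and the fingers below 0.05 N) or (linear speed of blank above 0.8 m/s and contact force between blank and the fingers below 0.05 N)).
It fails at once if the angle bracket or the connector block is moved by more than 25 mm (distance of any of bracket, connector from where it was at the start of the episode above 0.025 m).
It also fails if it takes over 115 s, if anything falls off the work surface, if the arm or the gripper's body presses on something with over 40 N, if the wrist force passes 120 N, or if a joint passes its speed limit or range.

## Working session

There is one attempt and no reset: what is moved stays moved. The work goes in short steps, Python scripts to look and compute and a tool call to move; the robot and the scene stay as the last step left them, time stands still between calls to the robot, and variables do not carry over. Pictures are saved under pics/ and viewed, and the job is handed in when it is done.

Besides the shell and the picture viewer there is one more tool, called after "Request:" by a JSON object that holds its "fn" and its "kwargs". arm_command: Moves the arm, as the interface text tells. Its arguments: {"type":"object","properties":{"steps":{"type":"array"},"force":{"type":"number"}},"required":["steps"]}

```bash
mkdir -p pics
python3 - <<'E'
from plant import *
import cv2
print(get_state())
for n in ["top","side","wrist"]:
    c=read_camera(n); cv2.imwrite(f"pics/{n}0.png",c["frame"][:,:,::-1])
    print(n,{k:v for k,v in c.items() if k!="frame"})
E
```

```text
{'time': 0.0, 'qpos': array([-1.48399001e+00,  2.87239674e-01,  1.57815614e+00, -2.00412819e-05,
        1.27860865e+00, -1.49999322e-01]), 'dq': array([-0.00132304,  0.00076114,  0.00098052,  0.00091746,  0.00166047,
        0.00044184]), 'joint_efforts': array([-1.17003794e-03, -4.05989635e+01, -2.92623478e+01, -2.76839064e-04,
        5.85108486e-03,  4.15739379e-06]), 'eef_pos': array([ 0.15832144, -0.65549994,  0.22990913]), 'tcp_rot': array([ 9.92997507e-01,  1.18129152e-01,  2.85082947e-05, -1.20560308e-03]), 'contact_force': array([-0.56632794,  0.29776705, -0.13175187]), 'wrist_torque': array([ 0.03963151, -0.00434047,  0.04569962]), 'opening': 0.9972792034344821}
top {'vfov': 45.189033612611155, 'cx': 326.4918204515579, 'cy': 197.05114247917422, 'position': array([0.36350499, 0.01084327, 1.39339911]), 'rotation': array([ 0.01621769, -0.01992654, -0.70494951,  0.70879201])}
side {'vfov': 50.88043465532098, 'cx': 322.0210260435651, 'cy': 193.72036590052232, 'position': array([-0.11452934,  0.6999233 ,  0.83406027]), 'rotation': array([-0.12714548,  0.38374046,  0.86069274, -0.309492  ])}
wrist {'vfov': 60.111823822969605, 'cx': 314.88201914677524, 'cy': 197.7974541777034, 'mount': array([[-1.98765208e-04,  9.44805213e-01,  3.27632524e-01,
         8.38844624e-02],
       [ 9.99999723e-01, -4.70130123e-05,  7.42244052e-04,
         5.75210222e-04],
       [ 7.16679042e-04,  3.27632581e-01, -9.44804942e-01,
        -1.43149469e-01],
       [ 0.00000000e+00,  0.00000000e+00,  0.00000000e+00,
         1.00000000e+00]])}
```

View pics/top0.png

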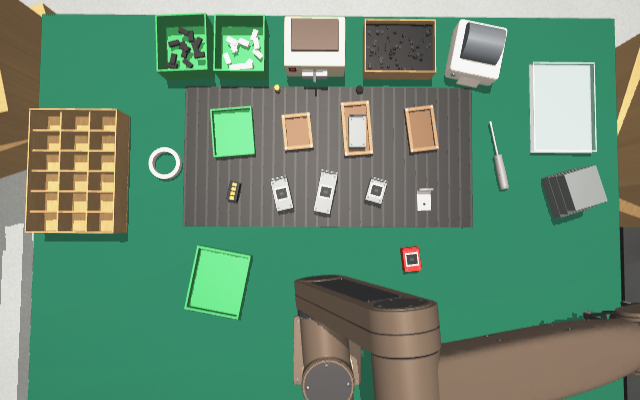

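View pics/side0.png

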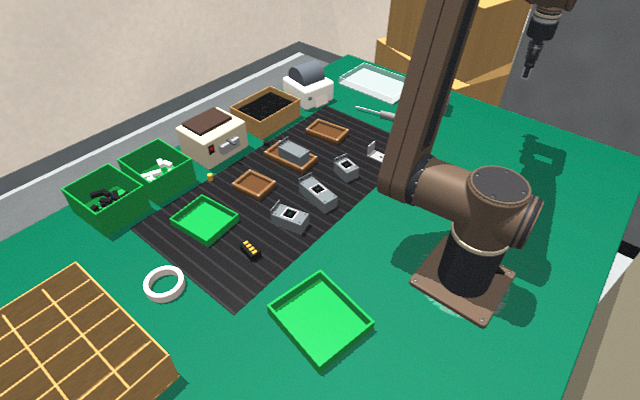

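View pics/wrist0.png

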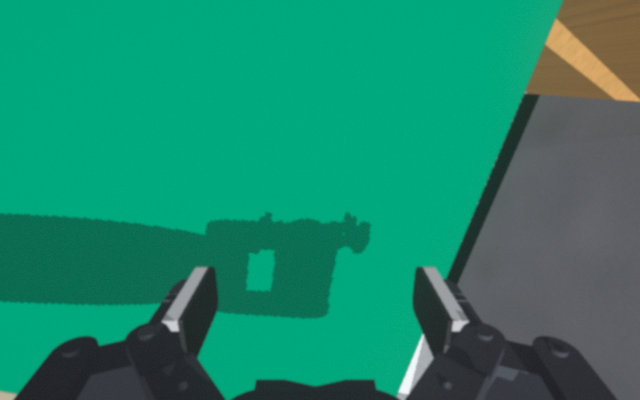

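```bash
cat > h.py <<'E'
import numpy as np, cv2
from scipy.spatial.transform import Rotation as R
from plant import *
def cam(name):
    s=get_state(); c=read_camera(name)
    if name=="wrist":
        M=c["mount"]; Rt=R.from_quat(s["tcp_rot"]).as_matrix()
        c["R"]=Rt@M[:3,:3]; c["p"]=Rt@M[:3,3]+s["eef_pos"]
    else:
        c["R"]=R.from_quat(c["rotation"]).as_matrix(); c["p"]=np.array(c["position"])
    c["f"]=200/np.tan(np.radians(c["vfov"])/2)
    return c
def proj(c,P):
    q=(np.atleast_2d(P)-c["p"])@c["R"]
    return np.c_[c["cx"]+c["f"]*q[:,0]/-q[:,2], c["cy"]-c["f"]*q[:,1]/-q[:,2]]
def unproj(c,uv,z):
    uv=np.atleast_2d(np.array(uv,float))
    d=np.c_[(uv[:,0]-c["cx"])/c["f"],-(uv[:,1]-c["cy"])/c["f"],-np.ones(len(uv))]@c["R"].T
    t=(z-c["p"][2])/d[:,2]
    return c["p"]+d*t[:,None]
def ortho(c,x0,x1,y0,y1,z,s):
    # up = +x, left=+y ; s px per m
    W=int((y1-y0)*s);H=int((x1-x0)*s)
    w=np.array([[x1,y1,z],[x1,y0,z],[x0,y0,z],[x0,y1,z]])
    Hm=cv2.getPerspectiveTransform(proj(c,w).astype(np.float32),np.array([[0,0],[W,0],[W,H],[0,H]],np.float32))
    return cv2.warpPerspective(c["frame"],Hm,(W,H),flags=cv2.INTER_CUBIC)[:,:,::-1]
E
python3 - <<'E'
from h import *
c=cam("top")
print(unproj(c,[[185,87],[471,87],[471,227],[185,227]],0))
print(unproj(c,[[211,109],[252,107],[255,156],[214,158]],0.026))
print(unproj(c,[[197,247],[251,255],[239,318],[185,310]],0.026))
x0,x1,y0,y1=.25,.69,-.3,.5
cv2.imwrite("pics/o1.png",ortho(c,.42,.69,-.25,.15,0.03,2000))
cv2.imwrite("pics/o2.png",ortho(c,.27,.69,-.1,.35,0.03,1400))
E
```

```text
[[ 0.75568552  0.42040467  0.        ]
 [ 0.76141886 -0.4197559   0.        ]
 [ 0.3502327  -0.41560854  0.        ]
 [ 0.34589685  0.41207928  0.        ]]
[[0.68486396 0.33690618 0.026     ]
 [0.69144698 0.21932446 0.026     ]
 [0.54987332 0.20888325 0.026     ]
 [0.54342002 0.32586099 0.026     ]]
[[0.28991819 0.36954081 0.026     ]
 [0.26814256 0.21655933 0.026     ]
 [0.09180929 0.24790545 0.026     ]
 [0.11339519 0.39986221 0.026     ]]
```

View pics/o1.png

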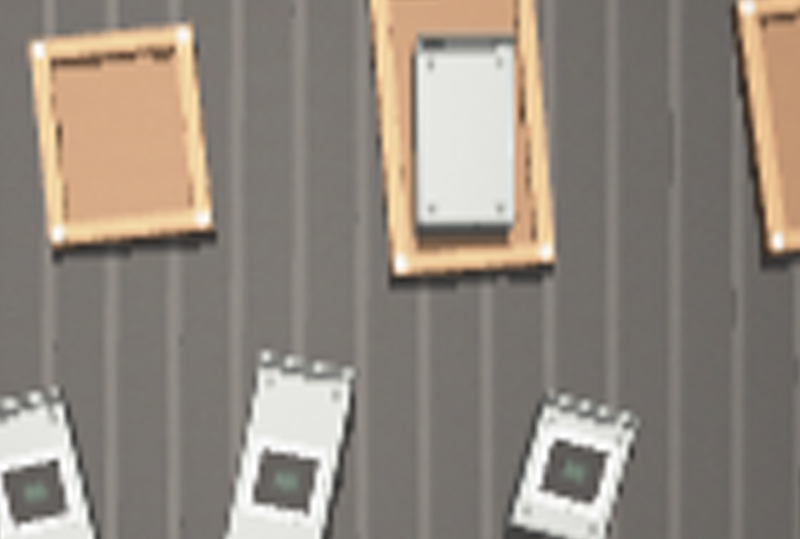

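View pics/o2.png

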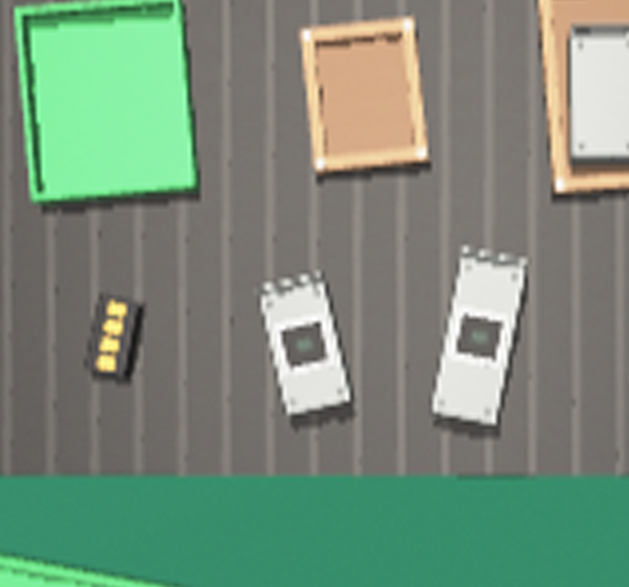

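Run:
```python
from h import *
c=cam("top")
f=c["frame"].astype(int); hsv=cv2.cvtColor(c["frame"],cv2.COLOR_RGB2HSV)
out=c["frame"][:,:,::-1].copy()
def seg(mask,z,nm,amin):
    n,l,st,ce=cv2.connectedComponentsWithStats(mask.astype(np.uint8),connectivity=4)
    for i in range(1,n):
        x,y,w,h,a=st[i]
        if a<amin or a>6000 or not(185<x and x+w<472 and 95<y and y+h<228): continue
        ct=max(cv2.findContours((l==i).astype(np.uint8),cv2.RETR_EXTERNAL,cv2.CHAIN_APPROX_NONE)[0],key=cv2.contourArea)
        P=unproj(c,ct[:,0].astype(float),z)[:,:2].astype(np.float32)
        r=cv2.minAreaRect(P); print(nm,(x,y,w,h,a),np.round(r[0],4),np.round(np.array(r[1])*1000,0),round(r[2],1))
mx=f.max(2);mn=f.min(2)
seg((mn>150)&(mx-mn<40),.04,"grey",150)
seg((hsv[...,0]>3)&(hsv[...,0]<22)&(hsv[...,1]>60)&(mx>120),.022,"wood",300)
seg((hsv[...,0]>45)&(hsv[...,0]<75)&(mx>150),.026,"green",300)
```

```text
grey (np.int32(349), np.int32(116), np.int32(17), np.int32(31), np.int32(514)) [ 0.6212 -0.0818] [86. 46.] 0.2
grey (np.int32(314), np.int32(172), np.int32(24), np.int32(42), np.int32(566)) [0.4493 0.0075] [ 46. 120.] 79.0
grey (np.int32(271), np.int32(176), np.int32(22), np.int32(35), np.int32(422)) [0.4437 0.1318] [94. 46.] 13.1
grey (np.int32(366), np.int32(179), np.int32(21), np.int32(25), np.int32(266)) [ 0.454  -0.1357] [46. 68.] 74.2
grey (np.int32(417), np.int32(188), np.int32(16), np.int32(23), np.int32(301)) [ 0.4289 -0.2727] [42. 63.] 89.8
wood (np.int32(340), np.int32(100), np.int32(33), np.int32(56), np.int32(878)) [ 0.6341 -0.0809] [157.  83.] 4.8
wood (np.int32(405), np.int32(105), np.int32(34), np.int32(47), np.int32(1237)) [ 0.6346 -0.2687] [131.  83.] 7.5
wood (np.int32(282), np.int32(112), np.int32(31), np.int32(38), np.int32(994)) [0.6241 0.0902] [105.  83.] 6.0
green (np.int32(210), np.int32(105), np.int32(45), np.int32(53), np.int32(1887)) [0.6217 0.2761] [142. 119.] 5.0
```

```bash
cat > poses.py <<'E'
import numpy as np
D=np.pi/180
# x,y,z,yaw, L,W,H
P=dict(blank=(.623,-.081,.012,0.2*D,.092,.048,.04),long=(.449,.0075,0,-11*D,.118,.048,.04),
 mid=(.4437,.1318,0,13.1*D,.092,.048,.04),short=(.454,-.1357,0,-15.8*D,.066,.048,.04),
 nlong=(.634,-.081,0,4.8*D,.154,.082,.022),nmid=(.6346,-.2687,0,7.5*D,.128,.082,.022),nshort=(.624,.090,0,6*D,.102,.082,.022),
 tray=(.6217,.276,0,5*D,.138,.118,.026))
def box(p,dz=0):
    x,y,z,a,L,W,H=p
    c,s=np.cos(a),np.sin(a)
    o=[(x+c*u*L/2-s*v*W/2,y+s*u*L/2+c*v*W/2) for u,v in((1,1),(1,-1),(-1,-1),(-1,1))]
    return np.array([(a,b,z) for a,b in o]+[(a,b,z+H) for a,b in o])
E
cat >> h.py <<'E'
def overlay(c,P,names=None,scale=1):
    import poses
    im=cv2.resize(c["frame"][:,:,::-1],None,fx=scale,fy=scale,interpolation=cv2.INTER_CUBIC)
    for n,p in P.items():
        if names and n not in names: continue
        q=((proj(c,poses.box(p))+.5)*scale)*8
        q=q.astype(int)
        for i in range(4):
            for a,b,col in((i,(i+1)%4,(255,0,0)),(4+i,4+(i+1)%4,(0,0,255))):
                cv2.line(im,tuple(map(int,q[a])),tuple(map(int,q[b])),col,1,cv2.LINE_AA,3)
    return im
E
python3 - <<'E'
from h import *; from poses import P
t=overlay(cam("top"),P,scale=3)[280:690,580:1350]; cv2.imwrite("pics/ot.png",t)
t=overlay(cam("side"),P,scale=3)[330:830,480:1180]; cv2.imwrite("pics/os.png",t)
E
```

```text
(no output)
```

View pics/ot.png

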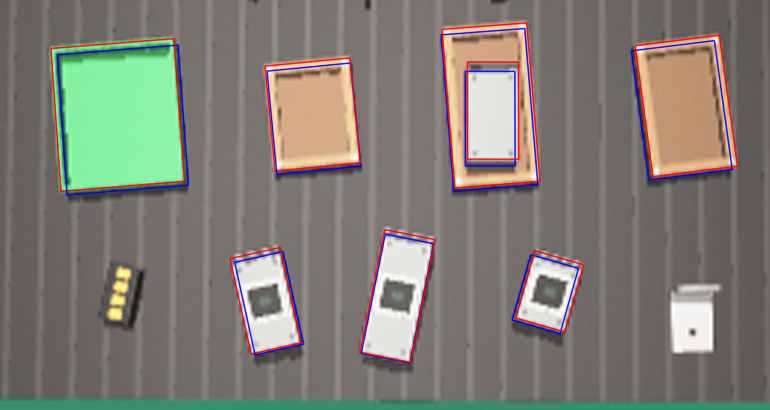

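View pics/os.png

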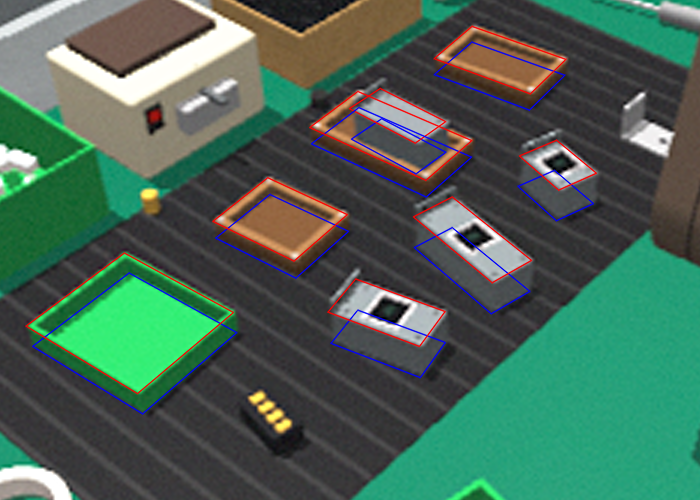

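```bash
cat >> h.py <<'E'
def rows(W):
    """W: list of (x,y,z,yaw rad)"""
    s=get_state(); R0=R.from_quat(s["tcp_rot"]); p0=s["eef_pos"]
    print("t",round(s["time"],2),"pos",np.round(p0,4),"open",round(s["opening"],3),"F",np.round(s["contact_force"],1),"q6",round(s["qpos"][5],2))
    for x,y,z,a in W:
        Rt=R.from_matrix([[np.cos(a),np.sin(a),0],[np.sin(a),-np.cos(a),0],[0,0,-1]])
        print(np.round((R0.inv()*Rt).as_rotvec(),3).tolist(),np.round(R0.inv().apply(np.array([x,y,z])-p0),4).tolist())
E
python3 - <<'E'
from h import *
rows([(.623,-.081,.14,.003),(.623,-.081,.023,.003)])
E
```

```text
t 0.35 pos [ 0.1584 -0.656   0.231 ] open 1.0 F [ 0.7 -0.4 -0.1] q6 -0.15
[-0.001, -0.0, 0.234] [0.5866, -0.4499, 0.0913]
[-0.001, -0.0, 0.234] [0.5865, -0.4498, 0.2083]
```

Request:
{"fn": "arm_command", "kwargs": {"steps": [[[0,0,0.234],[0.587,-0.45,0.091],1],[[0,0,0.234],[0.587,-0.45,0.091],1],[[0,0,0.234],[0.587,-0.45,0.091],1],[[0,0,0.234],[0.587,-0.45,0.091],1],[[0,0,0.234],[0.587,-0.45,0.091],1],[[0,0,0.234],[0.587,-0.45,0.091],1],[[0,0,0.234],[0.587,-0.45,0.091],1],[[0,0,0.234],[0.587,-0.45,0.091],1],[[0,0,0.234],[0.587,-0.45,0.091],1],[[0,0,0.234],[0.587,-0.45,0.091],1],[[0,0,0.234],[0.587,-0.45,0.091],1],[[0,0,0.234],[0.587,-0.45,0.091],1]], "force": 50}}

```text
time: 1.85
eef_pos: [0.6247, -0.0789, 0.1403]
tcp_rot: [1.0, 0.002, 0.0, -0.0]
contact_force: [-0.2, -0.8, -0.1]
opening: 1.0
```

Run:
```python
from h import *; from poses import P
rows([(.623,-.081,.14,.003),(.623,-.081,.023,.003)])
cv2.imwrite("pics/w1.png",overlay(cam("wrist"),P,["blank","nlong"]))
```

```text
t 1.85 pos [ 0.6247 -0.0789  0.1403] open 1.0 F [-0.2 -0.8 -0.1] q6 1.28
[-0.0, -0.001, 0.0] [-0.0017, 0.0021, 0.0003]
[-0.0, -0.001, 0.0] [-0.0017, 0.0021, 0.1173]
```

View pics/w1.png

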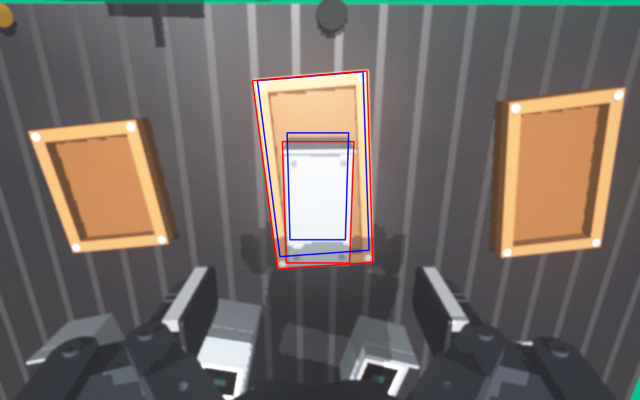

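Request:
{"fn": "arm_command", "kwargs": {"steps": [[[0,0,0],[-0.002,0.001,0.06],1],[[0,0,0],[-0.002,0.001,0.1],1],[[0,0,0],[-0.002,0.001,0.117],1],[[0,0,0],[-0.002,0.001,0.117],1],[[0,0,0],[-0.002,0.001,0.117],0],[[0,0,0],[-0.002,0.001,0.117],-1],[[0,0,0],[-0.002,0.001,0.117],-1],[[0,0,0],[-0.002,0.001,0.117],-1],[[0,0,0],[-0.002,0.001,0.117],-1],[[0,0,0],[-0.002,0.001,0.117],-1]], "force": 50}}

```text
time: 3.15
eef_pos: [0.6279, -0.0757, 0.0254]
tcp_rot: [1.0, 0.004, 0.004, -0.001]
contact_force: [-0.7, -2.9, 6.4]
opening: 0.556
```

Run:
```python
from h import *; from poses import P
rows([(.623,-.081,.023,.003)])
cv2.imwrite("pics/w2.png",cam("wrist")["frame"][:,:,::-1])
```

```text
t 3.15 pos [ 0.6279 -0.0757  0.0254] open 0.556 F [-0.7 -2.9  6.4] q6 1.28
[-0.001, -0.008, 0.005] [-0.005, 0.0053, 0.0023]
```

View pics/w2.png

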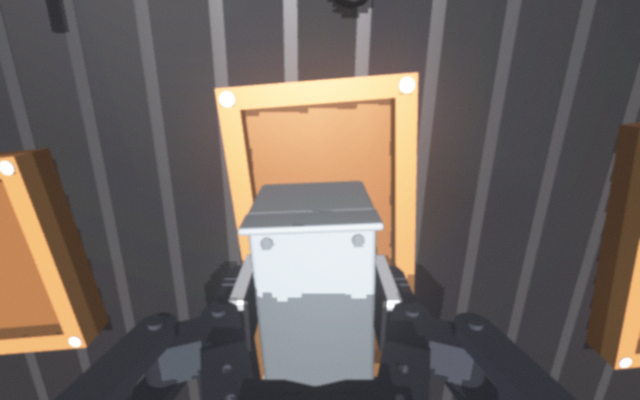

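Request:
{"fn": "arm_command", "kwargs": {"steps": [[[0,0,0],[0,0,-0.02],-1],[[0,0,0],[0,0,-0.06],-1],[[0,0,0],[0,0,-0.1],-1],[[0,0,0],[0,0,-0.1],-1]], "force": 50}}

```text
time: 3.7
eef_pos: [0.6296, -0.0759, 0.1309]
tcp_rot: [1.0, 0.004, 0.008, 0.0]
contact_force: [0.1, -0.1, -0.9]
opening: 0.556
```

Run:
```python
from h import *; from poses import P
rows([(.6217,.276,.12,.087),(.6217,.276,.016,.087)])
cv2.imwrite("pics/w3.png",cam("wrist")["frame"][:,:,::-1])
```

```text
t 3.7 pos [ 0.6296 -0.0759  0.1309] open 0.556 F [ 0.1 -0.1 -0.9] q6 1.28
[0.001, -0.017, -0.08] [-0.0056, -0.3519, 0.0107]
[0.001, -0.017, -0.08] [-0.0073, -0.3519, 0.1147]
```

View pics/w3.png

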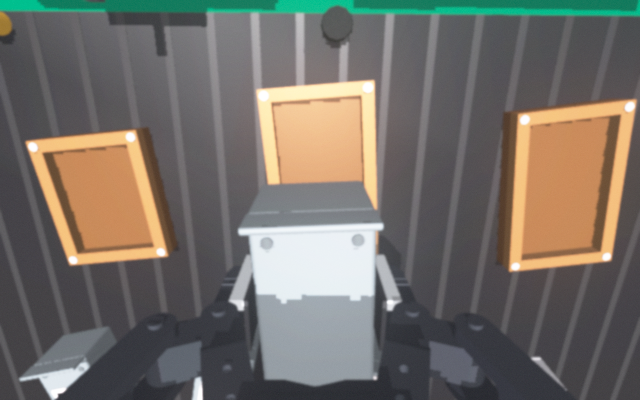

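Request:
{"fn": "arm_command", "kwargs": {"steps": [[[0,-0.017,-0.08],[-0.001,-0.352,0.01],-1],[[0,-0.017,-0.08],[-0.001,-0.352,0.01],-1],[[0,-0.017,-0.08],[-0.001,-0.352,0.01],-1],[[0,-0.017,-0.08],[-0.001,-0.352,0.01],-1],[[0,-0.017,-0.08],[-0.001,-0.352,0.01],-1],[[0,-0.017,-0.08],[-0.001,-0.352,0.01],-1],[[0,-0.017,-0.08],[-0.001,-0.352,0.01],-1],[[0,-0.017,-0.08],[-0.001,-0.352,0.01],-1]]}}

```text
time: 4.75
eef_pos: [0.6232, 0.276, 0.1163]
tcp_rot: [0.999, 0.044, -0.004, 0.0]
contact_force: [0.1, -0.5, -0.9]
opening: 0.554
```

Run:
```python
from h import *; from poses import P
rows([(.6267,.276,.04,.087),(.6267,.276,.018,.087)])
cv2.imwrite("pics/w4.png",overlay(cam("wrist"),P,["tray"]))
```

```text
t 4.75 pos [0.6232 0.276  0.1163] open 0.554 F [ 0.1 -0.5 -0.9] q6 1.75
[0.0, 0.009, 0.0] [0.0041, 0.0003, 0.0763]
[0.0, 0.009, 0.0] [0.0043, 0.0003, 0.0983]
```

View pics/w4.png

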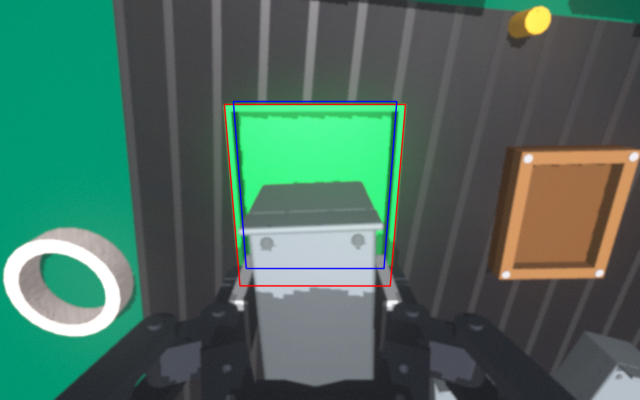

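Request:
{"fn": "arm_command", "kwargs": {"steps": [[[0,0.009,0],[0.004,0,0.05],-1],[[0,0.009,0],[0.004,0,0.08],-1],[[0,0.009,0],[0.004,0,0.09],-1],[[0,0.009,0],[0.004,0,0.095],-1],[[0,0.009,0],[0.004,0,0.097],-1],[[0,0.009,0],[0.004,0,0.097],-1]]}}

```text
time: 5.55
eef_pos: [0.6278, 0.276, 0.0212]
tcp_rot: [0.999, 0.043, 0.002, -0.0]
contact_force: [-0.5, -0.9, -1.3]
opening: 0.553
```

Run:
```python
from h import *
rows([(.6267,.276,.018,.087)])
c=cam("side");cv2.imwrite("pics/s4.png",cv2.resize(c["frame"][150:290,120:320,::-1],None,fx=4,fy=4))
```

```text
t 5.55 pos [0.6278 0.276  0.0212] open 0.553 F [-0.5 -0.9 -1.3] q6 1.75
[-0.0, -0.003, -0.001] [-0.0011, -0.0001, 0.0032]
```

View pics/s4.png

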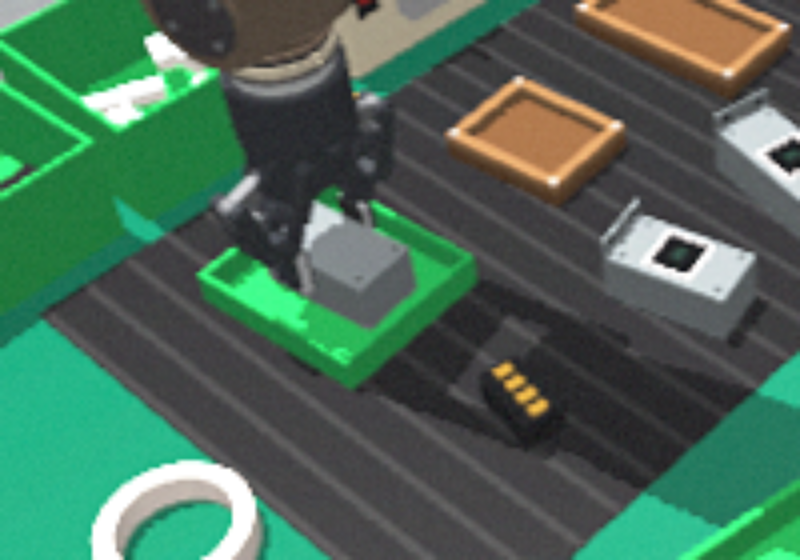

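Request:
{"fn": "arm_command", "kwargs": {"steps": [[[0,0,0],[0,0,0.003],-1],[[0,0,0],[0,0,0.005],-1],[[0,0,0],[0,0,0.005],-1],[[0,0,0],[0,0,0.005],-1]]}}

```text
time: 6.1
eef_pos: [0.6282, 0.2762, 0.0174]
tcp_rot: [0.999, 0.043, 0.002, -0.0]
contact_force: [-2.8, -0.1, 6.3]
opening: 0.559
```

Request:
{"fn": "arm_command", "kwargs": {"steps": [[[0,0,0],[0,0,0],0.3],[[0,0,0],[0,0,0],0.5],[[0,0,0],[0,0,0],0.5],[[0,0,0],[0,0,0],0.5],[[0,0,0],[0,0,-0.02],0.5],[[0,0,0],[0,0,-0.06],0.5],[[0,0,0],[0,0,-0.12],1],[[0,0,0],[0,0,-0.12],1]]}}

```text
time: 7.1
eef_pos: [0.6323, 0.2775, 0.1473]
tcp_rot: [0.999, 0.043, 0.01, -0.002]
contact_force: [-1.0, 0.0, 0.6]
opening: 1.0
```

Run:
```python
from h import *; from poses import P
rows([(.449,.0075,.12,-.192),(.449,.0075,.011,-.192)])
cv2.imwrite("pics/w5.png",overlay(cam("wrist"),P,["tray"]))
```

```text
t 7.1 pos [0.6323 0.2775 0.1473] open 1.0 F [-1.   0.   0.6] q6 1.75
[-0.006, -0.019, 0.279] [-0.2065, 0.2532, 0.0223]
[-0.006, -0.019, 0.279] [-0.2086, 0.2536, 0.1313]
```

View pics/w5.png

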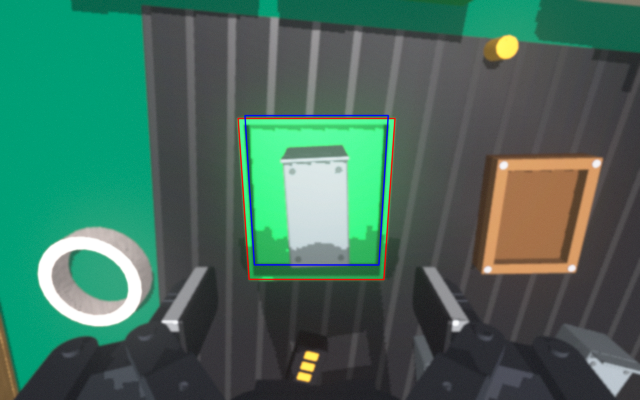

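Request:
{"fn": "arm_command", "kwargs": {"steps": [[[-0.006,-0.019,0.279],[-0.206,0.253,0.022],1],[[-0.006,-0.019,0.279],[-0.206,0.253,0.022],1],[[-0.006,-0.019,0.279],[-0.206,0.253,0.022],1],[[-0.006,-0.019,0.279],[-0.206,0.253,0.022],1],[[-0.006,-0.019,0.279],[-0.206,0.253,0.022],1],[[-0.006,-0.019,0.279],[-0.206,0.253,0.022],1],[[-0.006,-0.019,0.279],[-0.206,0.253,0.022],1],[[-0.006,-0.019,0.279],[-0.206,0.253,0.022],1]]}}

```text
time: 8.15
eef_pos: [0.4481, 0.0078, 0.1183]
tcp_rot: [0.995, -0.096, -0.003, 0.001]
contact_force: [0.2, 0.4, 0.7]
opening: 1.002
```

Run:
```python
from h import *; from poses import P
rows([(.449,.0075,.12,-.192),(.449,.0075,.011,-.192)])
cv2.imwrite("pics/w6.png",overlay(cam("wrist"),P,["long"]))
```

```text
t 8.15 pos [0.4481 0.0078 0.1183] open 1.002 F [0.2 0.4 0.7] q6 1.56
[0.002, 0.005, 0.001] [0.0009, 0.0002, -0.0017]
[0.002, 0.005, 0.001] [0.0015, -0.0001, 0.1073]
```

View pics/w6.png

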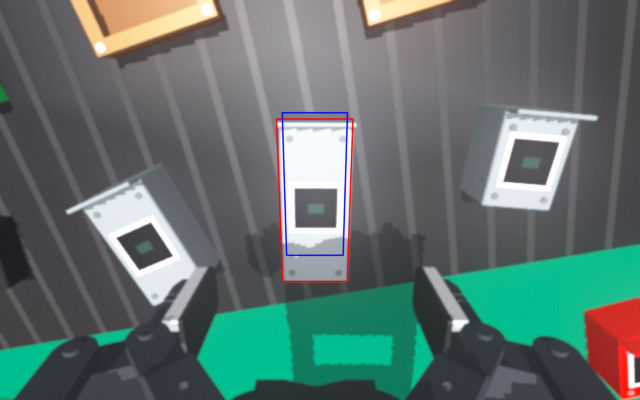

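Request:
{"fn": "arm_command", "kwargs": {"steps": [[[0,0,0],[0,0,0.06],1],[[0,0,0],[0,0,0.1],1],[[0,0,0],[0,0,0.109],1],[[0,0,0],[0,0,0.109],1],[[0,0,0],[0,0,0.109],0],[[0,0,0],[0,0,0.109],-1],[[0,0,0],[0,0,0.109],-1],[[0,0,0],[0,0,0.109],-1],[[0,0,0],[0,0,0.109],-1]]}}

```text
time: 9.32
eef_pos: [0.4491, 0.0075, 0.011]
tcp_rot: [0.995, -0.095, -0.001, 0.001]
contact_force: [-1.1, 1.2, 6.9]
opening: 0.554
```

Run:
```python
from h import *
rows([(.449,.0075,.12,-.192)])
```

```text
t 9.32 pos [0.4491 0.0075 0.011 ] open 0.554 F [-1.1  1.2  6.9] q6 1.56
[0.002, 0.002, 0.001] [-0.0003, 0.0003, -0.109]
```

Run:
```python
from h import *
rows([(.449,.0075,.11,-.192),(.634,-.081,.11,.084)])
```

```text
t 9.32 pos [0.4491 0.0075 0.011 ] open 0.554 F [-1.1  1.2  6.9] q6 1.56
[0.002, 0.002, 0.001] [-0.0003, 0.0002, -0.099]
[0.002, 0.002, -0.275] [0.1981, 0.052, -0.0993]
```

Request:
{"fn": "arm_command", "kwargs": {"steps": [[[0,0,0],[0,0,-0.02],-1],[[0,0,0],[0,0,-0.06],-1],[[0,0,0],[0,0,-0.099],-1],[[0,0,-0.07],[0.05,0.013,-0.099],-1],[[0,0,-0.14],[0.1,0.026,-0.099],-1],[[0,0,-0.21],[0.15,0.04,-0.099],-1],[[0,0,-0.275],[0.198,0.052,-0.099],-1],[[0,0,-0.275],[0.198,0.052,-0.099],-1],[[0,0,-0.275],[0.198,0.052,-0.099],-1]]}}

```text
time: 10.45
eef_pos: [0.6326, -0.0806, 0.1085]
tcp_rot: [0.999, 0.042, -0.003, 0.0]
contact_force: [0.0, 0.1, -1.3]
opening: 0.553
```

Run:
```python
from h import *; from poses import P
rows([(.634,-.081,.11,.084),(.634,-.081,.023,.084)])
cv2.imwrite("pics/w7.png",overlay(cam("wrist"),P,["nlong"]))
```

```text
t 10.45 pos [ 0.6326 -0.0806  0.1085] open 0.553 F [ 0.   0.1 -1.3] q6 1.2
[0.0, 0.005, -0.0] [0.0013, 0.0005, -0.0015]
[0.0, 0.005, -0.0] [0.0018, 0.0005, 0.0855]
```

View pics/w7.png

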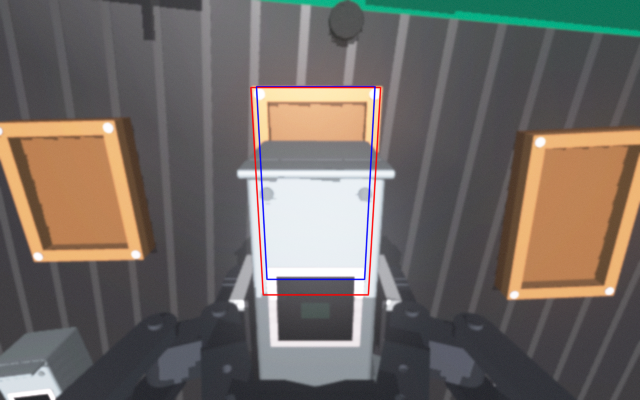

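Request:
{"fn": "arm_command", "kwargs": {"steps": [[[0,0.005,0],[0.001,0.0,0.05],-1],[[0,0.005,0],[0.001,0,0.07],-1],[[0,0.005,0],[0.001,0,0.078],-1],[[0,0.005,0],[0.001,0,0.082],-1],[[0,0.005,0],[0.001,0,0.085],-1],[[0,0.005,0],[0.001,0,0.086],-1]]}}

```text
time: 11.25
eef_pos: [0.6337, -0.0805, 0.0237]
tcp_rot: [0.999, 0.042, 0.001, 0.001]
contact_force: [0.6, 0.1, -2.3]
opening: 0.553
```

Run:
```python
from h import *; from poses import P
rows([(.634,-.081,.023,.084)])
cv2.imwrite("pics/w8.png",cam("wrist")["frame"][:,:,::-1])
c=cam("side");cv2.imwrite("pics/s8.png",cv2.resize(c["frame"][80:220,190:390,::-1],None,fx=4,fy=4))
```

```text
t 11.25 pos [ 0.6337 -0.0805  0.0237] open 0.553 F [ 0.6  0.1 -2.3] q6 1.2
[0.001, -0.002, 0.0] [0.0003, 0.0005, 0.0007]
```

View pics/w8.png

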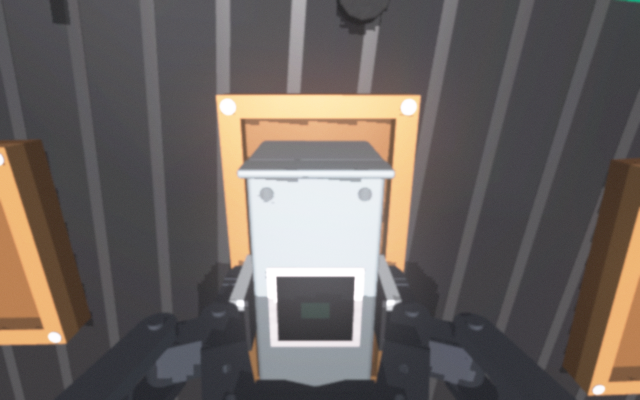

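View pics/s8.png

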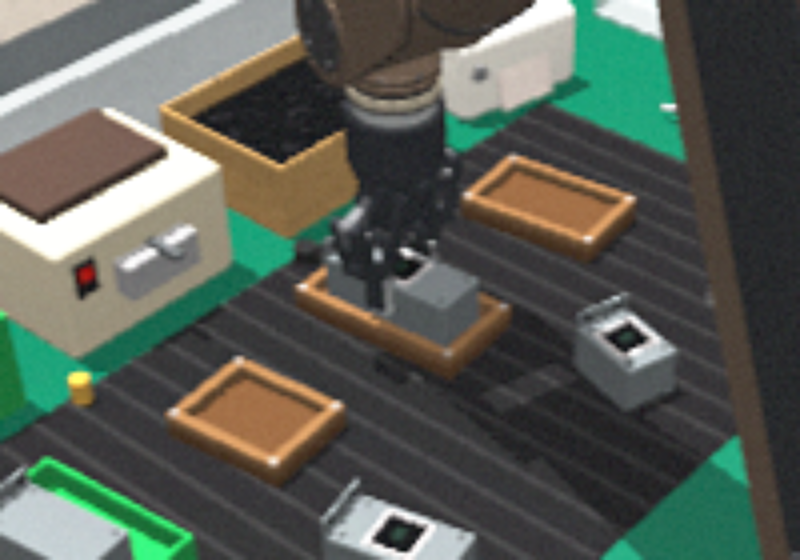

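In the pocket, well centred, nearly on the floor. Lower the last millimetres and release.

Request:
{"fn": "arm_command", "kwargs": {"steps": [[[0,0,0],[0,0,0.002],-1],[[0,0,0],[0,0,0.003],-1],[[0,0,0],[0,0,0.003],-1]]}}

```text
time: 11.72
eef_pos: [0.6336, -0.0804, 0.0231]
tcp_rot: [0.999, 0.042, 0.0, 0.001]
contact_force: [-6.2, 1.2, 10.2]
opening: 0.552
```

Request:
{"fn": "arm_command", "kwargs": {"steps": [[[0,0,0],[0,0,0],0.3],[[0,0,0],[0,0,0],0.5],[[0,0,0],[0,0,0],0.5],[[0,0,0],[0,0,0],0.5],[[0,0,0],[0,0,-0.02],0.5],[[0,0,0],[0,0,-0.06],0.5],[[0,0,0],[0,0,-0.11],1],[[0,0,0],[0,0,-0.11],1]]}}

```text
time: 12.72
eef_pos: [0.6376, -0.0814, 0.1409]
tcp_rot: [0.999, 0.042, 0.006, 0.003]
contact_force: [-0.3, 0.8, -0.4]
opening: 0.997
```

Run:
```python
from h import *; from poses import P
rows([(.454,-.1357,.12,-.276),(.454,-.1357,.011,-.276)])
c=cam("wrist")
P=dict(P); P["lp"]=(.6336,-.0804,.012,.084,.118,.048,.04)
cv2.imwrite("pics/w9.png",overlay(c,P,["nlong","lp"]))
```

```text
t 12.72 pos [ 0.6376 -0.0814  0.1409] open 0.997 F [-0.3  0.8 -0.4] q6 1.2
[0.003, -0.013, 0.36] [-0.1878, 0.0385, 0.0189]
[0.003, -0.013, 0.36] [-0.1891, 0.0379, 0.1278]
```

View pics/w9.png

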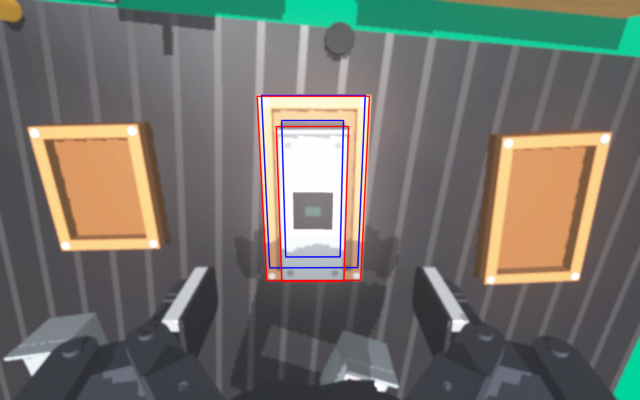

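Request:
{"fn": "arm_command", "kwargs": {"steps": [[[0,0,0.08],[-0.04,0.008,0.005],1],[[0.003,-0.013,0.18],[-0.09,0.019,0.01],1],[[0.003,-0.013,0.36],[-0.188,0.038,0.019],1],[[0.003,-0.013,0.36],[-0.188,0.038,0.019],1],[[0.003,-0.013,0.36],[-0.188,0.038,0.019],1],[[0.003,-0.013,0.36],[-0.188,0.038,0.019],1]]}}

```text
time: 13.52
eef_pos: [0.4521, -0.1347, 0.1175]
tcp_rot: [0.99, -0.138, -0.002, -0.0]
contact_force: [-0.2, -0.1, 0.9]
opening: 1.003
```

Run:
```python
from h import *; from poses import P
rows([(.454,-.1357,.12,-.276),(.454,-.1357,.011,-.276)])
cv2.imwrite("pics/w10.png",overlay(cam("wrist"),P,["short"]))
```

```text
t 13.53 pos [ 0.4521 -0.1347  0.1175] open 1.003 F [-0.2 -0.1  0.9] q6 1.34
[0.0, 0.005, -0.0] [0.0021, 0.0005, -0.0025]
[0.0, 0.005, -0.0] [0.0026, 0.0004, 0.1065]
```

View pics/w10.png

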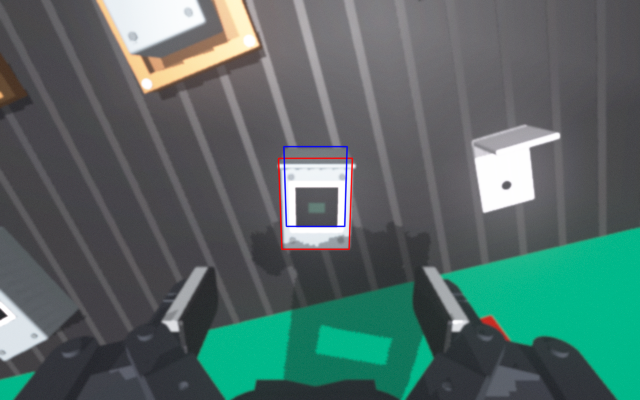

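Request:
{"fn": "arm_command", "kwargs": {"steps": [[[0,0.005,0],[0.001,0,0.06],1],[[0,0.005,0],[0.001,0,0.1],1],[[0,0.005,0],[0.001,0,0.1075],1],[[0,0.005,0],[0.001,0,0.1075],1],[[0,0.005,0],[0.001,0,0.1075],0],[[0,0.005,0],[0.001,0,0.1075],-1],[[0,0.005,0],[0.001,0,0.1075],-1],[[0,0.005,0],[0.001,0,0.1075],-1],[[0,0.005,0],[0.001,0,0.1075],-1]]}}

```text
time: 14.7
eef_pos: [0.4545, -0.1357, 0.012]
tcp_rot: [0.991, -0.137, 0.002, 0.001]
contact_force: [-0.5, 0.7, 7.2]
opening: 0.554
```

Run:
```python
from h import *
rows([(.454,-.1357,.13,-.276),(.624,.09,.13,.105)])
```

```text
t 14.7 pos [ 0.4545 -0.1357  0.012 ] open 0.554 F [-0.5  0.7  7.2] q6 1.34
[0.001, -0.004, 0.001] [-0.0001, 0.0003, -0.118]
[0.002, -0.004, -0.38] [0.1021, -0.2631, -0.1179]
```

Request:
{"fn": "arm_command", "kwargs": {"steps": [[[0,0,0],[0,0,-0.02],-1],[[0,0,0],[0,0,-0.07],-1],[[0,0,0],[0,0,-0.118],-1],[[0,0,-0.09],[0.025,-0.06,-0.118],-1],[[0,0,-0.18],[0.05,-0.12,-0.118],-1],[[0,0,-0.27],[0.075,-0.18,-0.118],-1],[[0,-0.004,-0.38],[0.102,-0.24,-0.118],-1],[[0,-0.004,-0.38],[0.102,-0.263,-0.118],-1],[[0,-0.004,-0.38],[0.102,-0.263,-0.118],-1],[[0,-0.004,-0.38],[0.102,-0.263,-0.118],-1]]}}

```text
time: 15.95
eef_pos: [0.623, 0.0895, 0.1295]
tcp_rot: [0.999, 0.052, -0.001, 0.001]
contact_force: [-0.8, -0.6, -1.8]
opening: 0.555
```

Run:
```python
from h import *; from poses import P
rows([(.625,.09,.024,.105)])
cv2.imwrite("pics/w11.png",overlay(cam("wrist"),P,["nshort"]))
```

```text
t 15.95 pos [0.623  0.0895 0.1295] open 0.555 F [-0.8 -0.6 -1.8] q6 1.45
[0.002, 0.002, -0.0] [0.0023, -0.0005, 0.1055]
```

View pics/w11.png

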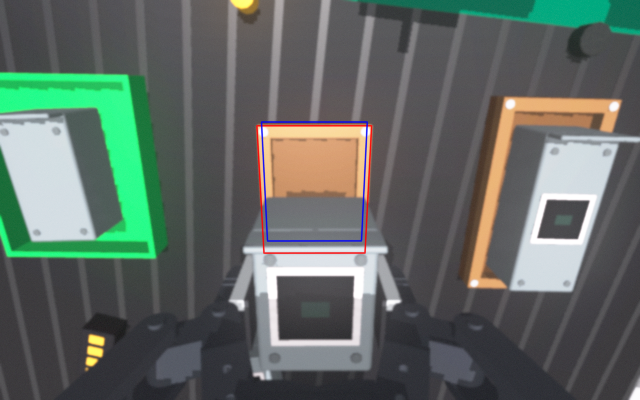

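Request:
{"fn": "arm_command", "kwargs": {"steps": [[[0,0,0],[0.001,0,0.06],-1],[[0,0,0],[0.001,0,0.09],-1],[[0,0,0],[0.001,0,0.099],-1],[[0,0,0],[0.001,0,0.103],-1],[[0,0,0],[0.001,0,0.106],-1],[[0,0,0],[0.001,0,0.107],-1],[[0,0,0],[0.001,0,0.107],-1]]}}

```text
time: 16.88
eef_pos: [0.6249, 0.0889, 0.0241]
tcp_rot: [0.999, 0.052, 0.0, 0.001]
contact_force: [-0.4, -1.1, 1.8]
opening: 0.551
```

Run:
```python
from h import *; from poses import P
rows([(.625,.09,.024,.105)])
cv2.imwrite("pics/w12.png",cam("wrist")["frame"][:,:,::-1])
```

```text
t 16.88 pos [0.6249 0.0889 0.0241] open 0.551 F [-0.4 -1.1  1.8] q6 1.45
[0.002, -0.0, -0.001] [0.0003, -0.0011, 0.0001]
```

View pics/w12.png

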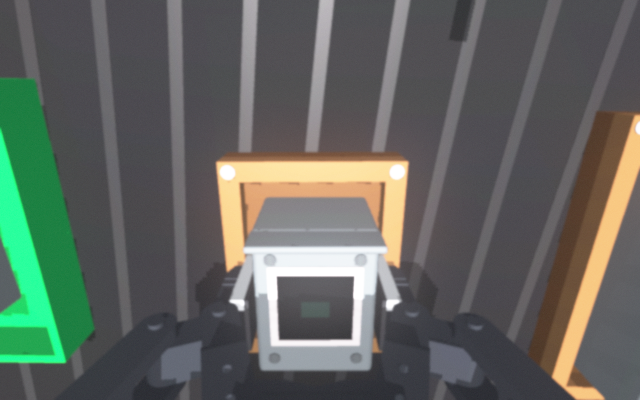

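Just touching the floor (1.8 N up), centred. Press 1 mm and release.

Request:
{"fn": "arm_command", "kwargs": {"steps": [[[0,0,0],[0,0,0.001],-1],[[0,0,0],[0,0,0.001],-1],[[0,0,0],[0,0,0.001],0.3],[[0,0,0],[0,0,0.001],0.5],[[0,0,0],[0,0,0],0.5],[[0,0,0],[0,0,0],0.5],[[0,0,0],[0,0,-0.02],0.5],[[0,0,0],[0,0,-0.06],0.5],[[0,0,0],[0,0,-0.11],1],[[0,0,0],[0,0,-0.11],1]]}}

```text
time: 18.18
eef_pos: [0.6289, 0.0891, 0.1421]
tcp_rot: [0.999, 0.052, 0.007, 0.002]
contact_force: [0.4, -0.3, -0.4]
opening: 0.998
```

Run:
```python
from h import *; from poses import P
rows([(.4437,.1318,.12,.229)])
c=cam("wrist")
P=dict(P); P["lp"]=(.6239,.0889,.012,.105,.066,.048,.04)
cv2.imwrite("pics/w13.png",overlay(c,P,["nshort","lp"]))
```

```text
t 18.18 pos [0.6289 0.0891 0.1421] open 0.998 F [ 0.4 -0.3 -0.4] q6 1.45
[0.005, -0.013, -0.125] [-0.1801, -0.0617, 0.0194]
```

View pics/w13.png

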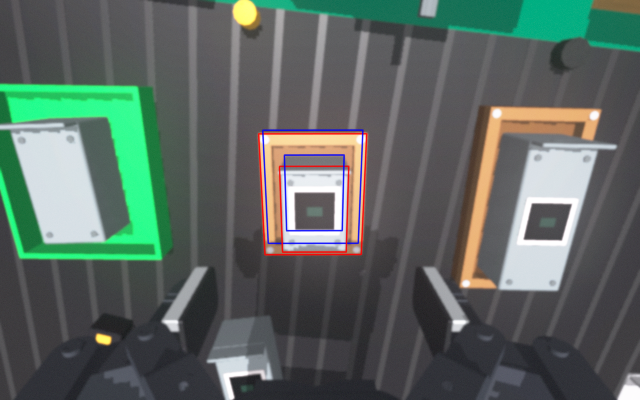

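Request:
{"fn": "arm_command", "kwargs": {"steps": [[[0,0,-0.03],[-0.04,-0.014,0.004],1],[[0.005,-0.013,-0.06],[-0.09,-0.031,0.01],1],[[0.005,-0.013,-0.125],[-0.18,-0.062,0.0194],1],[[0.005,-0.013,-0.125],[-0.18,-0.062,0.0194],1],[[0.005,-0.013,-0.125],[-0.18,-0.062,0.0194],1],[[0.005,-0.013,-0.125],[-0.18,-0.062,0.0194],1]]}}

```text
time: 18.98
eef_pos: [0.4424, 0.132, 0.118]
tcp_rot: [0.993, 0.114, -0.002, -0.0]
contact_force: [-0.2, -0.2, 1.2]
opening: 0.999
```

Run:
```python
from h import *; from poses import P
rows([(.4437,.1318,.12,.229),(.4437,.1318,.011,.229)])
cv2.imwrite("pics/w14.png",overlay(cam("wrist"),P,["mid"]))
```

```text
t 18.98 pos [0.4424 0.132  0.118 ] open 0.999 F [-0.2 -0.2  1.2] q6 1.41
[-0.001, 0.004, -0.0] [0.0012, 0.0005, -0.002]
[-0.001, 0.004, -0.0] [0.0017, 0.0006, 0.107]
```

View pics/w14.png

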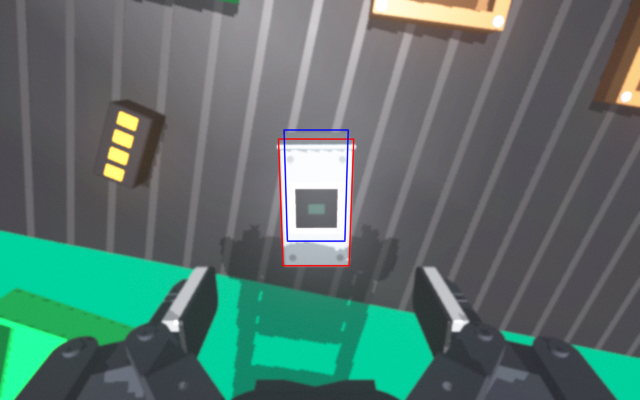

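Request:
{"fn": "arm_command", "kwargs": {"steps": [[[0,0.004,0],[0,0,0.06],1],[[0,0.004,0],[0,0,0.1],1],[[0,0.004,0],[0,0,0.108],1],[[0,0.004,0],[0,0,0.108],1],[[0,0.004,0],[0,0,0.108],0],[[0,0.004,0],[0,0,0.108],-1],[[0,0.004,0],[0,0,0.108],-1],[[0,0.004,0],[0,0,0.108],-1],[[0,0.004,0],[0,0,0.108],-1]]}}

```text
time: 20.15
eef_pos: [0.444, 0.132, 0.0119]
tcp_rot: [0.993, 0.114, 0.002, -0.001]
contact_force: [-0.4, -0.7, 7.0]
opening: 0.554
```

Run:
```python
from h import *
rows([(.4437,.1318,.14,.229),(.6346,-.2687,.14,.131)])
```

```text
t 20.15 pos [0.444  0.132  0.0119] open 0.554 F [-0.4 -0.7  7. ] q6 1.41
[-0.001, -0.003, -0.0] [0.0001, 0.0001, -0.1281]
[-0.001, -0.003, 0.098] [0.0952, 0.4334, -0.1281]
```

Request:
{"fn": "arm_command", "kwargs": {"steps": [[[0,0,0],[0,0,-0.02],-1],[[0,0,0],[0,0,-0.07],-1],[[0,0,0],[0,0,-0.128],-1],[[0,0,0.02],[0.012,0.055,-0.128],-1],[[0,0,0.03],[0.025,0.115,-0.128],-1],[[0,0,0.04],[0.038,0.175,-0.128],-1],[[0,0,0.06],[0.052,0.235,-0.128],-1],[[0,0,0.07],[0.065,0.295,-0.128],-1],[[0,0,0.08],[0.078,0.355,-0.128],-1],[[0,-0.003,0.098],[0.09,0.41,-0.128],-1],[[0,-0.003,0.098],[0.095,0.433,-0.128],-1],[[0,-0.003,0.098],[0.095,0.433,-0.128],-1]]}}

```text
time: 21.65
eef_pos: [0.6341, -0.2698, 0.139]
tcp_rot: [0.998, 0.064, -0.0, -0.001]
contact_force: [0.0, 0.3, -1.7]
opening: 0.551
```

Run:
```python
from h import *; from poses import P
rows([(.6346,-.2687,.024,.131)])
cv2.imwrite("pics/w15.png",overlay(cam("wrist"),P,["nmid"]))
```

```text
t 21.65 pos [ 0.6341 -0.2698  0.139 ] open 0.551 F [ 0.   0.3 -1.7] q6 0.89
[-0.001, 0.001, -0.002] [0.0007, -0.0009, 0.115]
```

View pics/w15.png

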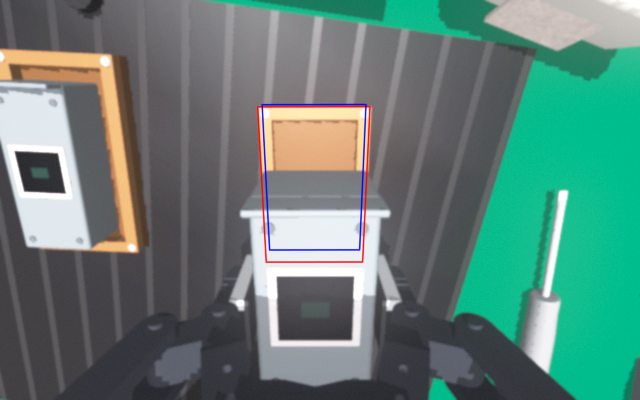

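Request:
{"fn": "arm_command", "kwargs": {"steps": [[[0,0,0],[0,0,0.06],-1],[[0,0,0],[0,0,0.1],-1],[[0,0,0],[0,0,0.109],-1],[[0,0,0],[0,0,0.113],-1],[[0,0,0],[0,0,0.116],-1],[[0,0,0],[0,0,0.117],-1],[[0,0,0],[0,0,0.117],-1]]}}

```text
time: 22.58
eef_pos: [0.6347, -0.2687, 0.024]
tcp_rot: [0.998, 0.065, 0.001, -0.0]
contact_force: [-1.2, 0.3, 2.8]
opening: 0.558
```

Run:
```python
from h import *; from poses import P
rows([(.6346,-.2687,.024,.131)])
cv2.imwrite("pics/w16.png",cam("wrist")["frame"][:,:,::-1])
```

```text
t 22.57 pos [ 0.6347 -0.2687  0.024 ] open 0.558 F [-1.2  0.3  2.8] q6 0.89
[-0.001, -0.001, -0.001] [-0.0001, 0.0, -0.0]
```

View pics/w16.png

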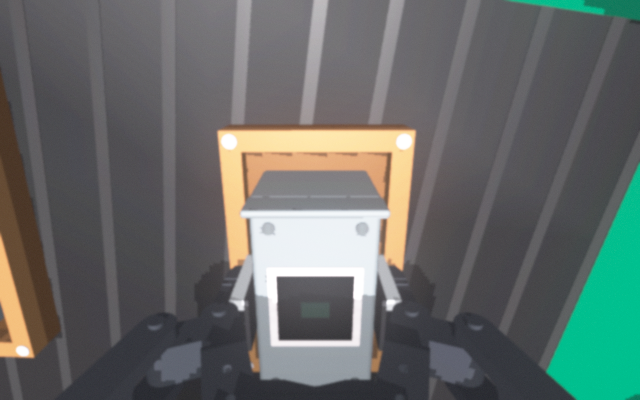

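Request:
{"fn": "arm_command", "kwargs": {"steps": [[[0,0,0],[0,0,0.001],-1],[[0,0,0],[0,0,0.001],-1],[[0,0,0],[0,0,0.001],0.3],[[0,0,0],[0,0,0.001],0.5],[[0,0,0],[0,0,0],0.5],[[0,0,0],[0,0,0],0.5],[[0,0,0],[0,0,-0.02],0.5],[[0,0,0],[0,0,-0.06],0.5],[[0,0,0],[0,0,-0.12],1],[[0,0,0],[-0.06,0.05,-0.15],1],[[0,0,0],[-0.12,0.1,-0.15],1],[[0,0,0],[-0.12,0.1,-0.15],1]]}}

```text
time: 24.12
eef_pos: [0.5272, -0.3858, 0.1768]
tcp_rot: [0.998, 0.064, 0.002, 0.001]
contact_force: [0.1, 0.1, -0.6]
opening: 1.002
```

Run:
```python
from h import *; from poses import P
rows([])
Q={k:P[k] for k in("nlong","nmid","nshort","tray")}
for k,z in(("long",.012),("short",.012),("mid",.012)):
    n=P["n"+k]; Q[k]=n[:2]+(z,n[3])+P[k][4:]
Q["blank"]=P["tray"][:2]+(.004,P["tray"][3])+P["blank"][4:]
cv2.imwrite("pics/ft.png",overlay(cam("top"),Q,scale=3)[280:690,580:1350]); 
cv2.imwrite("pics/fs.png",cv2.resize(cam("side")["frame"][:,:,::-1],None,fx=3,fy=3)[330:830,480:1180])
cv2.imwrite("pics/fw.png",overlay(cam("wrist"),Q,["nmid","mid"]))
```

```text
t 24.12 pos [ 0.5272 -0.3858  0.1768] open 1.002 F [ 0.1  0.1 -0.6] q6 0.65
```

View pics/ft.png

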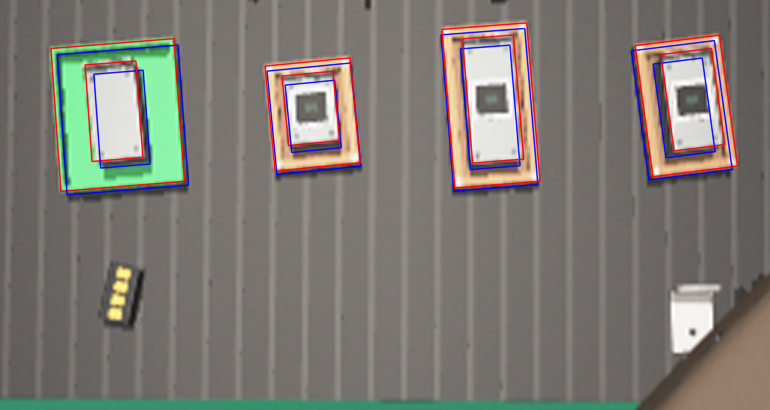

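View pics/fs.png

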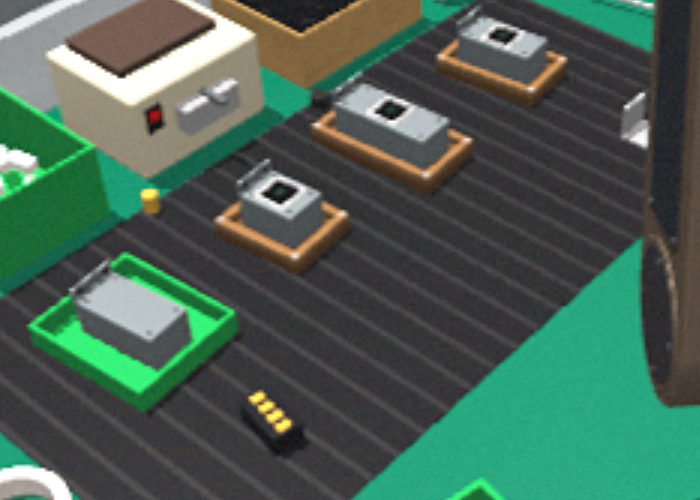

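View pics/fw.png

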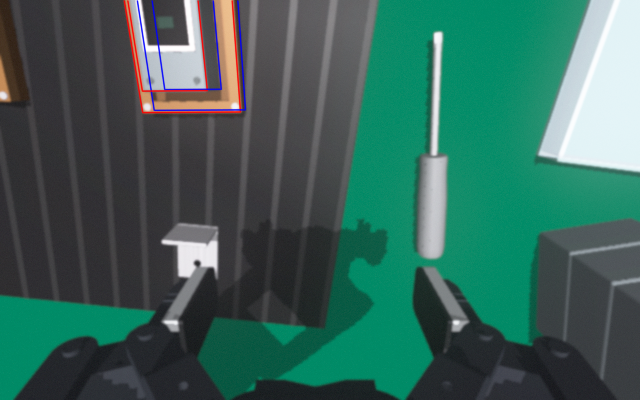

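Request:
{"fn": "arm_command", "kwargs": {"steps": [[[0,0,0],[0,0,0],1],[[0,0,0],[0,0,0],1],[[0,0,0],[0,0,0],1]]}}

```text
time: 24.65
eef_pos: [0.5284, -0.3843, 0.1757]
tcp_rot: [0.998, 0.064, 0.002, 0.0]
contact_force: [0.3, 0.4, -0.5]
opening: 0.997
```

```bash
python3 -c "
from plant import *
print(sign_off())"
```

```text
the job is handed in; nothing more can be done
None
```

The blank cover is flat in the green tray on the mat. The long, short and middle housings each stand in the nest made for their length. I lowered each part until it touched the floor before opening the fingers, and handed in at about 24.7 s; `sign_off()` reported no verdict.

**Final positions:** in the last top and wrist pictures, the outlines drawn for the target poses match all four parts to within about 2 mm. The side view shows them upright and seated. The fingers were open and clear of everything, and the force reading was near zero.

**Bystanders:** the bracket and the connector appear in the same places as at the start. The arm covers part of the bracket in the top and side pictures.

**Checks that disagreed:** only one. The blank was gripped about 5 mm off its centre along its length. I allowed for this when placing it, and it is well within the tray's tolerance.

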